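Snap a cordless pH probe into its stand and lower it into the beaker

ROBOT

A 6-joint arm with a two-finger parallel gripper is mounted at the origin on a cart in front of the work surface, level with it; the furniture and walls round the work are solid. World frame = base frame: x ahead of the robot, y to its left, z up, the work surface at z = 0. Lengths are in m, angles in degrees, forces in N, time in s.
With the tool pointing down it reaches from about 0.3 to 0.75 m from the base axis. Payload 8.5 kg.
Tool frame: the origin (TCP) lies on the mounting face of the last link; the fingertips stand tip_extent ahead of it and the grasp point (between the pads) lies 155 mm ahead of it (tip_extent is the distance from the TCP to the fingertips, in m); z points along the fingers, y is the line along which they close (so a half turn about z gives the same grasp; the last joint's range is limited). The gripper opens to 85 mm and grips with 20 to 120 N. Pads are 22 mm wide; open, the fingers measure 114 mm over their backs; the gripper's body (76 mm by 85 mm) begins 54 mm behind the grasp point. The pads swing forward as they close: fully open they stand 13 mm farther back than shut.
Start: joints at [51.549, 21.807, 74.336, -0, 83.858, -12.336], TCP at [0.242, 0.494, 0.405] pointing down, gripper open.
Joint ranges: [-178.18, 178.18], [-50.72, 133.34], [12.68, 142.11], [-81.47, 261.47], [9.98, 163.14], [-165.26, 165.26]. Speed limits (degrees/s): [136.94, 136.94, 180, 180, 180, 180].

INTERFACE

Orientations are given as a 3x3 rotation matrix whose columns are the frame's x, y, z axes.
In Python, from rig import observe, get_image, camera_params, close_job, tip_extent gives the robot as it stands.
- The arm moves only by the shell command python3 -m creep 'ROWS' [FORCE]. ROWS is JSON, a list of rows, each an object with "jaw": the gripper's target within -1 to 1 (shut at 1, half-way at 0, fully open at -1); "travel": the shift along the world's x, y, z in mm, a list of three; "roll": the turn about the world's z in rad. A call has 1 to 12 rows; each row is the pose to reach, as a shift and turn from the pose commanded when the call began; what a row does not reach only later rows make up. A row lasts 1/10 s, in which the tool goes at most 50 mm and 8.59 degrees, less where a joint would pass 70% of its speed; a pose out of reach is approached as far as the arm can. A call with a gripper value outside its range is refused whole. The fingers move at their own pace and stop on an object; FORCE is the grip in N (left out, the last holds). Time passes only in rows, so rows that repeat a pose let the fingers close. It gives the time, the measured TCP pose, the force, the opening and the grip force at its end, in the units of the state.
- observe(): the state, without advancing time (a new reading comes with each control period).
- get_image(name): name is "side" or "top"; returns (picture, depth): 480x640x3 uint8, red, green, blue; 480x640 float32, m along the optical axis (not along the pixel's ray), 0 where there is no reading.
- camera_params(name): a dict with "mtx" (3x3 intrinsics, pixels), "extrinsics" (4x4, takes a point from camera to world coordinates). Camera axes: x right, y down, z forward; pixel columns grow to the right and rows downward; lengths in m; the calibration is good to about 2 mm. A picture is of the moment at which its call begins. camera_params takes no time and is no camera call.
- close_job(): hands the job in; it is judged then, once.
The state is a dict: "time_s": time; "q": joint angles; "qvel": joint speeds; "joint_efforts": joint torques, N m; "position": TCP position; "tool_rot": TCP orientation; "ft_force": force on the tool from outside, world axes, zero at the start; "wrist_torque": the same for the moment, N m; "grip_width": finger opening in m; "gripper_force": force on a finger pad.
Only numpy, scipy, OpenCV 4.12 (cv2) and the standard library are available. Lean on these libraries where they do the work, as an engineer would, in place of code of your own. Each camera call takes 0.05 s, during which the arm holds its last target. There are 200 camera calls.

TASK

Set up the pH stand for the next titration: first raise the head of the stand by squeezing its orange release button, sliding the head all the way up and letting go so that the button pops back out at the top hole. Then take the cordless probe out of its parking bracket and push its stem sideways into the spring clip at the end of the stand's arm, over the beaker, until it snaps home with its flange resting on the clip, and stop pushing there. Last, squeeze the button again, lower the head fully and let go so that the button pops out at the lowest hole and the probe hangs in the beaker, which stays standing on its pad; disturb none of the things standing around.

Things in the scene. Friction and masses are not known exactly. Their poses are not given: they have to be found in the camera images.
- stand: Heavy probe stand: white base (x -55 to +150, y +-65 mm, 12 mm thick), 28 mm square mast tube at x = +110 mm, sliding grey head with an arm to -x that ends in a black spring clip. Origin on the bench straight below the clip's axis; x points from the clip to the mast, z up. The clip's mouth faces -x.
- mast (a joint): Height of the sliding head, m: 0 at the lowest hole (as found), 0.030 middle hole, 0.060 top hole; end stops 0.8 mm beyond the outer holes. Locked while the button is out; with it pressed the head slides at 5 to 10 N and stays where it is left.
- release (a joint): Travel of the orange release button, m: 0 = out (pin through a hole, head locked), 0.0055 = pressed home. Spring 3.5 N at the start, 7.4 N pressed home. Between holes the pin rides on the tube wall and keeps the button about 4 mm in; at a hole it pops out unless held in.
- button_face (a point): Centre of the face of the orange button (16 mm along x, 26 mm high), which stands out 6 mm from the -y side of the head (the stand's y axis). Squeezing the head between two fingers along the stand's y presses it. It moves up and down with the head; its frame is turned as the stand.
- head_top (a point): Centre of the top of the sliding head, on the mast's axis, moves with the head. The head is a block 48 mm along x, 40 mm wide along y (46 mm with the button out), from 60 mm below this point up to it; the button's centre is 23 mm below this point. Nothing stands above it.
- clip (a point): Centre of the clip at its top face: 160 mm above the bench with the head at the lowest hole, 220 mm at the top hole; axes as the stand's. Two sprung black jaws, 14 mm high, top at this point. Home: stem axis here (within 1 mm), against a solid back wall, flange resting on the clip's top. The arm and the clip's top are flat and level here.
- clip_lips (a point): Middle of the clip's mouth between its lips, 6.6 mm in front (-x) of the clip's centre and 7 mm below its top. Gap 8.4 mm; a flared lead-in reaches 17 mm in front of the clip's centre and guides the 12 mm stem if within 3 mm of the middle. Pushed to +x the stem touches some 12 mm short of home, meets a peak of about 9 to 12 N some 6 mm short, then snaps in.
- probe: Cordless pH probe, 0.09 kg, 175 mm long, hangs upright. Origin on its axis at the underside of the black flange (34 mm wide, 5 mm thick). Above it a square white head with a blue band, 26 x 26 mm, 5 to 55 mm above the origin, flats across its own x and y. Below: black stem, 12 mm in diameter, then a steel guard, 16 mm, 100 to 120 mm below the origin, too wide to pass through the clip.
- probe_tip (a point): Lower end of the probe, 120 mm below its origin.
- bracket: Fixed aluminium bracket; the probe hangs in it by the flange. Origin on the bench below the slot's centre. Top plate's upper face at 140 mm; its 20 mm slot opens to the bracket's -x (back plate at x = +48 mm). Front tabs (x = -26 mm) stand 4 mm above the plate: lift the probe 6 mm or more, then draw it out to -x past x = -50 mm. The probe's yaw is within 0.15 rad of the bracket's.
- beaker: Glass beaker of 100 ml, 51 mm in diameter, 71 mm high, hollow, empty, 0.08 kg, loose on the black pad of the base (13.5 mm above the bench) under the clip. Origin at the centre of its underside; its rim is 85 mm above the bench, so the probe goes in over it only with the head at the top hole (probe tip then 100 mm above the bench).
- beaker_spot (a point): Centre of the round black pad (72 mm) on the base, straight below the clip, 13.5 mm above the bench.
- wash_bottle: White wash bottle with a red cap, bystander, 62 mm wide, 198 mm high.
- cylinder: Glass measuring cylinder, bystander, 62 mm foot, 227 mm high.
- flask_black_a: Volumetric flask with a black stopper, bystander, 62 mm wide, 199 mm high.
- flask_black_b: Volumetric flask with a black stopper, bystander, 62 mm wide, 181 mm high.
- timer: White digital timer lying on the bench, bystander, 58 x 62 x 19 mm.
Things that resemble listed ones, but are neither listed nor needed, are in the scene too. Leave any blue or green look-alike of the beaker alone.

How it is judged:
By the outcome, as a careful person would: the job done as asked, in the order asked, and still so for the second after the job is handed in, with the robot touching nothing.
It also fails if it takes over 64 s, if anything falls off the work surface, if the arm or the gripper's body presses on something with over 40 N, if the wrist force passes 120 N, or if a joint passes its speed limit or range.

## Working session

There is one attempt and no reset: what is moved stays moved. The work goes in short steps, Python scripts to look and compute and a shell command to move; the robot and the scene stay as the last step left them, time stands still between calls to the robot, and variables do not carry over. Pictures are saved under pics/ and viewed, at most 10 in all, crops included, and the job is handed in when it is done.

```bash
ls; mkdir -p pics; python3 - <<'E'
from rig import *
import cv2,numpy as np
print(observe(),tip_extent() if callable(tip_extent) else tip_extent)
for n in("top","side"):
    im,d=get_image(n);cv2.imwrite(f"pics/{n}0.png",im[...,::-1]);np.savez(f"{n}0.npz",im=im,d=d);print(n,camera_params(n))
E
```

```text
pics
{'time_s': 0.0, 'q': array([ 5.15482784e+01,  2.18400442e+01,  7.43855724e+01,  4.49485331e-04,
        8.38580364e+01, -1.23352736e+01]), 'qvel': array([-0.00168086,  0.02779937, -0.03591827, -0.01519719, -0.04192472,
       -0.06557123]), 'joint_efforts': array([-8.54212467e-04, -4.48461592e+01, -2.31277013e+01, -1.84098913e-04,
        4.74333516e-03, -2.23909808e-05]), 'position': array([0.24207229, 0.49380535, 0.40411564]), 'tool_rot': array([[-8.97900727e-01,  4.40197058e-01, -9.14029598e-04],
       [ 4.40197890e-01,  8.97900062e-01, -1.13853916e-03],
       [ 3.19525644e-04, -1.42464904e-03, -9.99998934e-01]]), 'ft_force': array([-0.67881865, -0.17375456,  0.19920553]), 'wrist_torque': array([ 0.01354499,  0.01609947, -0.02802254]), 'gripper_force': 0.0, 'grip_width': 0.08585754247738424} 0.1734
top {'mtx': array([[507.45756975,   0.        , 320.05974864],
       [  0.        , 507.45756975, 243.1010477 ],
       [  0.        ,   0.        ,   1.        ]]), 'extrinsics': array([[-0.13349531, -0.96479511,  0.22660407,  0.23283644],
       [-0.99103768,  0.13107152, -0.0257794 ,  0.05181236],
       [-0.0048295 , -0.2280146 , -0.97364574,  1.44947789],
       [ 0.        ,  0.        ,  0.        ,  1.        ]])}
side {'mtx': array([[452.46466788,   0.        , 323.88304963],
       [  0.        , 452.46466788, 237.5719012 ],
       [  0.        ,   0.        ,   1.        ]]), 'extrinsics': array([[-0.99800523, -0.05250291,  0.03505721,  0.45657771],
       [-0.05750141,  0.52674098, -0.84807873,  1.2503989 ],
       [ 0.02606053, -0.84840284, -0.52870925,  0.89331945],
       [ 0.        ,  0.        ,  0.        ,  1.        ]])}
```

View pics/top0.png

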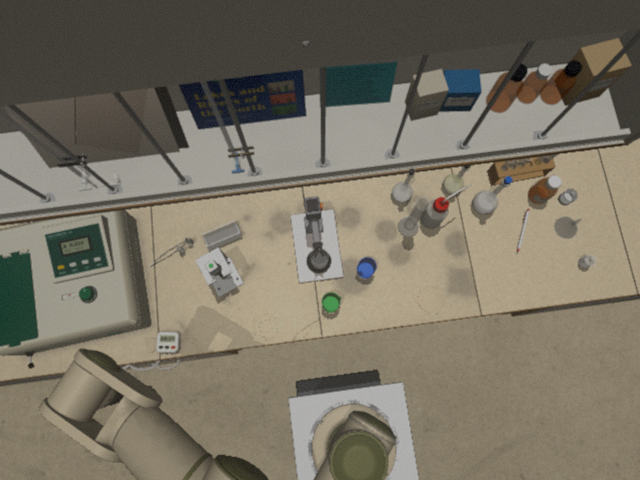

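View pics/side0.png

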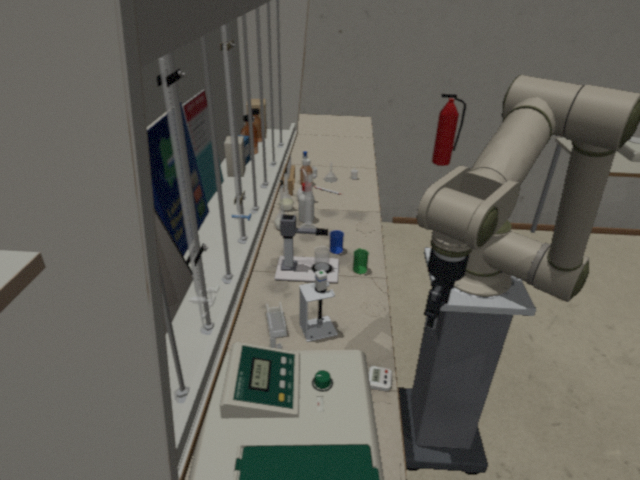

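```bash
python3 - <<'E'
import cv2,numpy as np
t=np.load("top0.npz")["im"][180:320,180:380,::-1];s=np.load("side0.npz")["im"][200:350,250:390,::-1]
a=cv2.resize(t,None,fx=4,fy=4,interpolation=cv2.INTER_CUBIC);b=cv2.resize(s,None,fx=4,fy=4,interpolation=cv2.INTER_CUBIC)
f=lambda x:np.clip(x.astype(float)*1.5,0,255).astype('uint8')
cv2.imwrite("pics/tc.png",f(a));cv2.imwrite("pics/sc.png",f(b))
E
```

```text
(no output)
```

View pics/tc.png

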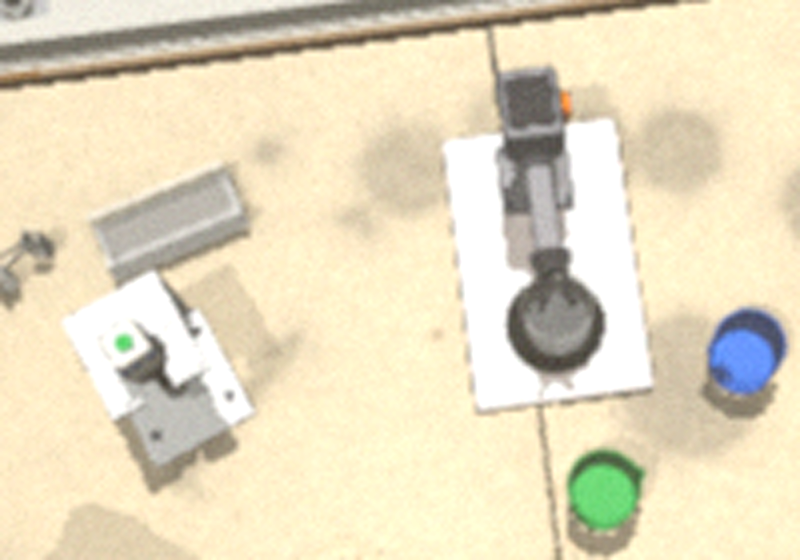

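View pics/sc.png

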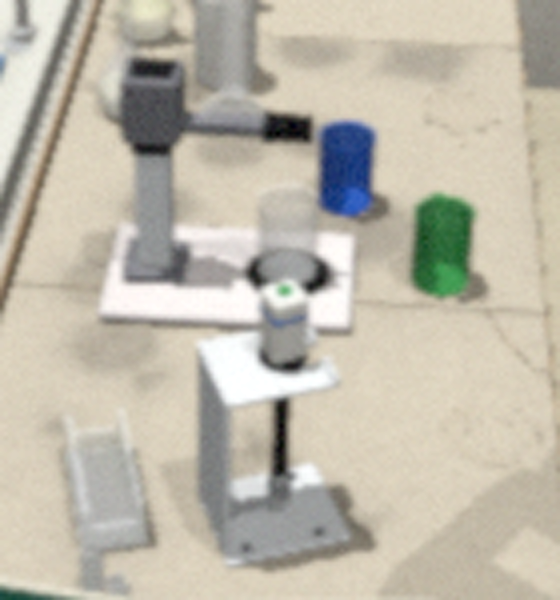

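```bash
cat >h.py <<'E'
import cv2,numpy as np
from rig import camera_params
def ray(n,u,v):
    p=camera_params(n);K=p["mtx"];E=p["extrinsics"]
    u=np.asarray(u,float);v=np.asarray(v,float)
    d=np.stack([(u-K[0,2])/K[0,0],(v-K[1,2])/K[1,1],np.ones_like(u)],-1)@E[:3,:3].T
    return E[:3,3],d
def onz(n,u,v,z):
    o,d=ray(n,u,v);return o+d*((z-o[2])/d[...,2])[...,None]
def cloud(n,d):
    v,u=np.mgrid[:480,:640];o,r=ray(n,u,v);return o+r*d[...,None]
def two(a,b):
    (o1,d1),(o2,d2)=ray("top",*a),ray("side",*b)
    A=np.stack([d1,-d2],1);s=np.linalg.lstsq(A,o2-o1,rcond=None)[0]
    p,q=o1+s[0]*d1,o2+s[1]*d2;return (p+q)/2,np.linalg.norm(p-q)
E
python3 - <<'E'
from h import *
T=np.load("top0.npz");S=np.load("side0.npz");P=cloud("top",T["d"]);Q=cloud("side",S["d"])
def rect(mask,P,lab):
    n,l,st,c=cv2.connectedComponentsWithStats(mask.astype('uint8'))
    for i in range(1,n):
        if st[i,4]>25: 
            pts=P[l==i];r=cv2.minAreaRect((pts[:,:2]*1000).astype('float32'));print(lab,st[i],pts.mean(0).round(4),np.median(pts[:,2]).round(4),r)
box=np.zeros((480,640),bool);box[180:320,185:350]=1
z=P[...,2]
rect(box&(abs(z-.14)<.006),P,"plate")
rect(box&(abs(z-.012)<.006)&(T["im"].min(-1)>150),P,"base")
rect(box&(z>.15),P,"tall")
im=T["im"].astype(int)
rect(box&(im[...,0]-im[...,2]>70),P,"orange")
rect(box&(im[...,1]-im[...,0]>40),P,"green")
print(np.unique((z[195:275,300:335][z[195:275,300:335]>.1]*200).round()/200,return_counts=True))
E
```

```text
plate [196 248  36  38 558] [0.5169 0.3033 0.14  ] 0.14 ((514.14111328125, 302.8681945800781), (79.54560089111328, 70.1102066040039), 22.57927894592285)
base [ 291  210   52   72 1612] [0.5597 0.0257 0.0117] 0.0117 ((563.661865234375, 25.696125030517578), (201.9473114013672, 125.6549072265625), 0.16785910725593567)
tall [ 185  180  165   23 1994] [0.6967 0.196  0.2051] 0.1968 ((519.137451171875, 186.94058227539062), (419.8127136230469, 473.9925842285156), 73.7352066040039)
tall [304 197  20  61 609] [0.5893 0.0244 0.1886] 0.1858 ((440.09136962890625, 25.559717178344727), (45.44533920288086, 415.34320068359375), 89.02513885498047)
tall [205 260  17  16 152] [0.5009 0.2956 0.1865] 0.1919 ((502.8771057128906, 297.687744140625), (28.09503173828125, 27.216777801513672), 37.92181396484375)
green [322 296  17  16 200] [0.3887 0.0086 0.0218] 0.0021 ((326.0428771972656, 35.559654235839844), (44.656593322753906, 183.88088989257812), 66.458251953125)
(array([0.1  , 0.105, 0.145, 0.15 , 0.155, 0.16 , 0.165, 0.17 , 0.175,
       0.18 , 0.185, 0.19 , 0.195, 0.2  , 0.205, 0.21 , 1.45 ]), array([  1,   2,   2,   4,  64, 165,  38,  10,  11,  11,   7,  22,  50,
       144,  80,   1,  15]))
```

```bash
python3 - <<'E'
from h import *
T=np.load("top0.npz");S=np.load("side0.npz");P=cloud("top",T["d"]);Q=cloud("side",S["d"]);z=P[...,2];im=T["im"].astype(int)
box=np.zeros((480,640),bool);box[180:320,185:350]=1
def pr(mask,h,lab,n="top"):
    k,l,st,c=cv2.connectedComponentsWithStats(mask.astype('uint8'))
    for i in range(1,k):
        if st[i,4]>15:
            v,u=np.where(l==i);X=onz(n,u,v,h)[:,:2]*1000
            r=cv2.minAreaRect(X.astype('float32'));print(lab,st[i],c[i].round(2),"mean",X.mean(0).round(1),r)
b=box&(abs(z-.012)<.01)&(im.min(-1)>150);b[:,:288]=0
pr(b,.012,"base");pr(box&(abs(z-.14)<.008),.14,"plate")
hb=box.copy();hb[:,:300]=0;hb[:,330:]=0
print(np.percentile(z[hb&(z>.19)&(z<.25)],[5,25,50,75,95]))
pr(hb&(abs(z-.203)<.008),.203,"headtop")
pr(hb&(abs(z-.16)<.008),.16,"arm")
g=np.zeros_like(box);g[255:280,200:225]=1
pr(g&(abs(z-.195)<.008),.195,"probe top");pr(g&(im[...,1]-im[...,0]>15),.195,"dot")
o=np.zeros_like(box);o[190:230,310:335]=1
m=o&(im[...,0]-im[...,2]>35);print(P[m].mean(0),m.sum());pr(m,.18,"orange")
v,u=np.where(m)
# side
si=S["im"].astype(int);gg=np.zeros_like(box);gg[260:300,310:335]=1
m2=gg&(si[...,1]-si[...,0]>15);print("sidedot",np.argwhere(m2).mean(0),two(np.argwhere(g&(im[...,1]-im[...,0]>15)).mean(0)[::-1],np.argwhere(m2).mean(0)[::-1]))
zz=Q[...,2];m3=np.zeros_like(box);m3[205:240,275:330]=1
pr(m3&(abs(zz-.203)<.007),.203,"side headtop","side");pr(m3&(abs(zz-.16)<.005),.16,"side arm","side")
# profile of arm edges in top view, on z=.16
a=hb&(abs(z-.16)<.01)
for r in range(215,262,3):
    u=np.where(a[r])[0]
    if len(u):print(r,onz("top",[u[0]-.5,u[-1]+.5],[r,r],.16)[:,:2].round(4).tolist(),z[r,u].mean().round(3))
E
```

```text
base [ 291  210   52   72 1714] [316.4  246.53] mean [559.2  25.6] ((563.3759765625, 25.73529815673828), (200.51744079589844, 125.4722900390625), 0.15947280824184418)
plate [196 248  37  38 580] [213.37 265.21] mean [516.3 302.8] ((513.7660522460938, 302.5811462402344), (77.94426727294922, 69.87397003173828), 22.352344512939453)
[0.19151145 0.19504115 0.1988947  0.20178754 0.20497503]
headtop [301 180   9   5  17] [305.41 182.65] mean [687.8  35. ] ((688.4161987304688, 35.53200912475586), (9.514728546142578, 23.154983520507812), 11.666237831115723)
headtop [304 197  18  19 261] [312.56 205.75] mean [623.2  24.7] ((622.69091796875, 24.821990966796875), (47.921932220458984, 39.37869644165039), 1.3815689086914062)
arm [307 216  17  42 270] [316.26 234.86] mean [556.4  24.6] ((551.239990234375, 22.330589294433594), (107.24822235107422, 37.80928421020508), 2.0834107398986816)
probe top [205 260  14  13 107] [211.4  265.97] mean [503.  297.3] ((503.00433349609375, 297.2937927246094), (26.444276809692383, 25.466276168823242), 32.13009262084961)
dot [208 263   6   5  20] [210.3  265.15] mean
[... 707 characters left out ...]
2109375, 36.57292556762695), 5.746882915496826)
218 [[0.6045, 0.0388], [0.6003, 0.0074]] 0.164
221 [[0.5957, 0.0347], [0.5932, 0.0164]] 0.159
224 [[0.5872, 0.0331], [0.5847, 0.0148]] 0.159
227 [[0.5791, 0.0342], [0.5766, 0.0159]] 0.162
230 [[0.5706, 0.0326], [0.5685, 0.017]] 0.159
233 [[0.5626, 0.0337], [0.5601, 0.0155]] 0.158
236 [[0.5545, 0.0347], [0.5521, 0.0166]] 0.159
239 [[0.5462, 0.0332], [0.5437, 0.0151]] 0.159
242 [[0.5382, 0.0343], [0.535, 0.011]] 0.159
245 [[0.5306, 0.0379], [0.5271, 0.012]] 0.159
248 [[0.5219, 0.0338], [0.5195, 0.0157]] 0.158
251 [[0.514, 0.0348], [0.5112, 0.0142]] 0.161
254 [[0.5057, 0.0333], [0.5033, 0.0153]] 0.156
257 [[0.4982, 0.0369], [0.4979, 0.0343]] 0.163
```

```bash
python3 -m creep '[{"jaw":-1,"travel":[40,-49,30],"roll":0.1},{"jaw":-1,"travel":[381,-469,30],"roll":0.456},{"jaw":-1,"travel":[381,-469,30],"roll":0.456},{"jaw":-1,"travel":[381,-469,30],"roll":0.456},{"jaw":-1,"travel":[381,-469,30],"roll":0.456},{"jaw":-1,"travel":[381,-469,30],"roll":0.456},{"jaw":-1,"travel":[381,-469,30],"roll":0.456},{"jaw":-1,"travel":[381,-469,30],"roll":0.456},{"jaw":-1,"travel":[381,-469,30],"roll":0.456},{"jaw":-1,"travel":[381,-469,30],"roll":0.456},{"jaw":-1,"travel":[381,-469,30],"roll":0.456},{"jaw":-1,"travel":[381,-469,30],"roll":0.456}]' 35
```

```text
time_s: 1.3
position: [0.6111, 0.0389, 0.4341]
tool_rot: [[-1.0, 0.0, -0.001], [0.0, 1.0, 0.0], [0.001, 0.0, -1.0]]
ft_force: [0.9, 0.8, 1.4]
grip_width: 0.0852
gripper_force: 0.0
```

```bash
python3 -m creep '[{"jaw":-1,"travel":[0,0,0],"roll":0},{"jaw":-1,"travel":[0,0,0],"roll":0}]'; python3 - <<'E'
from h import *
from rig import *
for n in("top","side"):
    im,d=get_image(n);np.savez(f"{n}1.npz",im=im,d=d)
t=np.load("top1.npz")["im"][150:300,250:390,::-1];s=np.load("side1.npz")["im"][120:270,230:370,::-1]
cv2.imwrite("pics/p1.png",cv2.resize(np.clip(np.hstack([t,s])*1.4,0,255).astype('uint8'),None,fx=2.8,fy=2.8,interpolation=2))
E
```

```text
time_s: 1.5
position: [0.6106, 0.0399, 0.4334]
tool_rot: [[-1.0, 0.001, -0.002], [0.001, 1.0, 0.0], [0.002, 0.0, -1.0]]
ft_force: [-0.5, 0.6, -0.6]
grip_width: 0.0856
gripper_force: 0.0
```

View pics/p1.png

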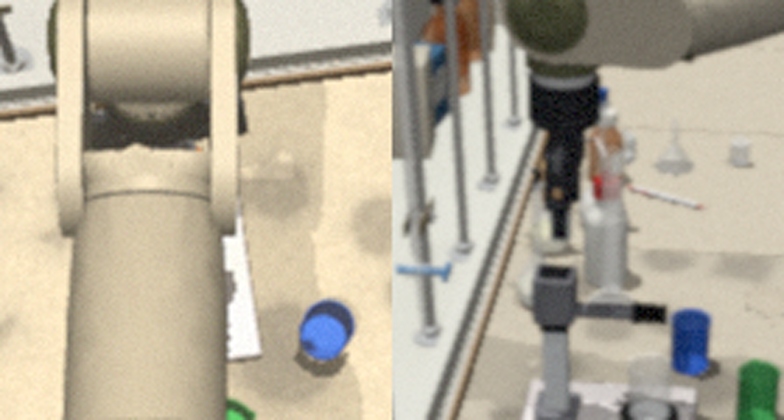

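Side view: the fingers hang above the stand's head (crop 555,300), with nothing in the way; the arm hides the stand in the top view. Moving over it and down.

```bash
python3 -m creep '[{"jaw":-1,"travel":[12,-15,0],"roll":0},{"jaw":-1,"travel":[12,-15,-30],"roll":0},{"jaw":-1,"travel":[12,-15,-60],"roll":0},{"jaw":-1,"travel":[12,-15,-90],"roll":0},{"jaw":-1,"travel":[12,-15,-105],"roll":0},{"jaw":-1,"travel":[12,-15,-105],"roll":0}]'
python3 -m creep '[{"jaw":1,"travel":[0,0,0],"roll":0},{"jaw":1,"travel":[0,0,0],"roll":0},{"jaw":1,"travel":[0,0,0],"roll":0},{"jaw":1,"travel":[0,0,0],"roll":0},{"jaw":1,"travel":[0,0,0],"roll":0},{"jaw":1,"travel":[0,0,0],"roll":0}]' 40
```

```text
time_s: 2.2
position: [0.6213, 0.0272, 0.3277]
tool_rot: [[-1.0, -0.002, -0.004], [-0.002, 1.0, 0.001], [0.004, 0.001, -1.0]]
ft_force: [0.1, -0.2, 0.1]
grip_width: 0.0854
gripper_force: 0.0
time_s: 2.8
position: [0.6221, 0.0263, 0.3312]
tool_rot: [[-1.0, -0.001, 0.003], [-0.001, 1.0, 0.0], [-0.003, 0.0, -1.0]]
ft_force: [-1.2, 2.9, 6.4]
grip_width: 0.0398
gripper_force: 43.7
```

```bash
python3 -m creep '[{"jaw":1,"travel":[0,0,8],"roll":0},{"jaw":1,"travel":[0,0,16],"roll":0},{"jaw":1,"travel":[0,0,24],"roll":0},{"jaw":1,"travel":[0,0,32],"roll":0},{"jaw":1,"travel":[0,0,40],"roll":0},{"jaw":1,"travel":[0,0,47],"roll":0},{"jaw":1,"travel":[0,0,53],"roll":0},{"jaw":1,"travel":[0,0,57],"roll":0},{"jaw":1,"travel":[0,0,57],"roll":0}]'
python3 -m creep '[{"jaw":1,"travel":[0,0,1],"roll":0},{"jaw":1,"travel":[0,0,2],"roll":0},{"jaw":1,"travel":[0,0,2],"roll":0}]'
```

```text
time_s: 3.7
position: [0.6223, 0.0262, 0.3867]
tool_rot: [[-1.0, -0.001, 0.001], [-0.001, 1.0, 0.001], [-0.001, 0.001, -1.0]]
ft_force: [3.9, 3.7, -2.6]
grip_width: 0.0398
gripper_force: 42.6
time_s: 4.0
position: [0.6224, 0.0262, 0.388]
tool_rot: [[-1.0, -0.001, 0.001], [-0.001, 1.0, 0.001], [-0.001, 0.001, -1.0]]
ft_force: [5.0, 4.1, -7.5]
grip_width: 0.0397
gripper_force: 42.0
```

```bash
python3 -m creep '[{"jaw":1,"travel":[0,0,1],"roll":0},{"jaw":1,"travel":[0,0,2],"roll":0},{"jaw":1,"travel":[0,0,2],"roll":0}]';python3 -m creep '[{"jaw":1,"travel":[0,0,1],"roll":0},{"jaw":1,"travel":[0,0,2],"roll":0},{"jaw":1,"travel":[0,0,2],"roll":0}]'
```

```text
time_s: 4.3
position: [0.6224, 0.0262, 0.3899]
tool_rot: [[-1.0, -0.001, 0.001], [-0.001, 1.0, 0.001], [-0.001, 0.001, -1.0]]
ft_force: [5.6, 3.7, -7.8]
grip_width: 0.0394
gripper_force: 42.0
time_s: 4.6
position: [0.6224, 0.0262, 0.3919]
tool_rot: [[-1.0, -0.001, 0.001], [-0.001, 1.0, 0.001], [-0.001, 0.001, -1.0]]
ft_force: [4.6, 5.1, -6.8]
grip_width: 0.0395
gripper_force: 42.0
```

```bash
python3 -m creep '[{"jaw":1,"travel":[0,0,1],"roll":0},{"jaw":1,"travel":[0,0,1],"roll":0}]';python3 -m creep '[{"jaw":1,"travel":[0,0,1],"roll":0},{"jaw":1,"travel":[0,0,1],"roll":0}]'
```

```text
time_s: 4.8
position: [0.6224, 0.0262, 0.3929]
tool_rot: [[-1.0, -0.001, 0.0], [-0.001, 1.0, 0.001], [-0.0, 0.001, -1.0]]
ft_force: [5.2, 3.5, -6.9]
grip_width: 0.0395
gripper_force: 42.0
time_s: 5.0
position: [0.6225, 0.0261, 0.3929]
tool_rot: [[-1.0, -0.001, -0.001], [-0.001, 1.0, 0.001], [0.001, 0.001, -1.0]]
ft_force: [6.9, 3.2, -12.7]
grip_width: 0.0395
gripper_force: 42.9
```

```bash
python3 -m creep '[{"jaw":1,"travel":[0,0,-2],"roll":0},{"jaw":1,"travel":[0,0,-2],"roll":0}]'
```

```text
time_s: 5.2
position: [0.6223, 0.0262, 0.3926]
tool_rot: [[-1.0, -0.001, 0.001], [-0.001, 1.0, 0.001], [-0.001, 0.001, -1.0]]
ft_force: [4.6, 3.8, -3.6]
grip_width: 0.0393
gripper_force: 44.0
```

```bash
python3 -m creep '[{"jaw":1,"travel":[0,0,-1],"roll":0},{"jaw":1,"travel":[0,0,-1],"roll":0}]'
```

```text
time_s: 5.4
position: [0.6222, 0.0262, 0.3922]
tool_rot: [[-1.0, -0.001, 0.002], [-0.001, 1.0, 0.0], [-0.002, 0.0, -1.0]]
ft_force: [3.7, 3.9, -0.8]
grip_width: 0.0399
gripper_force: 44.5
```

```bash
python3 -m creep '[{"jaw":0.2,"travel":[0,0,0],"roll":0},{"jaw":-0.2,"travel":[0,0,0],"roll":0},{"jaw":-1,"travel":[0,0,0],"roll":0},{"jaw":-1,"travel":[0,0,0],"roll":0},{"jaw":-1,"travel":[0,0,0],"roll":0},{"jaw":-1,"travel":[0,0,0],"roll":0},{"jaw":-1,"travel":[0,0,40],"roll":0},{"jaw":-1,"travel":[0,0,70],"roll":0},{"jaw":-1,"travel":[-40,50,70],"roll":0},{"jaw":-1,"travel":[-80,100,70],"roll":0},{"jaw":-1,"travel":[-120,150,70],"roll":0},{"jaw":-1,"travel":[-120,200,70],"roll":0}]'
python3 -m creep '[{"jaw":-1,"travel":[0,50,0],"roll":-0.1},{"jaw":-1,"travel":[0,70,0],"roll":-0.1}]'
python3 - <<'E'
from h import *
from rig import *
for n in("top","side"):
    im,d=get_image(n);np.savez(f"{n}2.npz",im=im,d=d)
t=np.load("top2.npz")["im"][180:300,180:360,::-1];s=np.load("side2.npz")["im"][170:290,230:360,::-1]
cv2.imwrite("pics/p2.png",cv2.resize(np.clip(np.hstack([t,s])*1.4,0,255).astype('uint8'),None,fx=2.5,fy=2.5,interpolation=2))
z=cloud("top",np.load("top2.npz")["d"])[...,2][190:275,300:332];print(np.unique((z[z>.1]*200).round()/200,return_counts=True))
E
```

```text
time_s: 6.6
position: [0.5111, 0.1914, 0.4622]
tool_rot: [[-1.0, 0.001, 0.0], [0.001, 1.0, -0.0], [-0.0, -0.0, -1.0]]
ft_force: [2.6, 1.0, -0.6]
grip_width: 0.0854
gripper_force: 0.0
time_s: 6.8
position: [0.512, 0.264, 0.4618]
tool_rot: [[-0.995, 0.099, 0.0], [0.099, 0.995, 0.001], [-0.0, 0.001, -1.0]]
ft_force: [0.6, -0.9, 0.8]
grip_width: 0.0856
gripper_force: 0.0
(array([0.1  , 0.105, 0.11 , 0.115, 0.13 , 0.135, 0.14 , 0.145, 0.15 ,
       0.2  , 0.205, 0.21 , 0.215, 0.22 , 0.225, 0.23 , 0.235, 0.24 ,
       0.245, 0.25 , 0.255, 0.26 , 0.265, 1.45 ]), array([  2,   1,   1,   2,   2,   9,  13,   4,   1,   1,   3,   7,  77,
       178,  41,   9,  16,   8,  12,  13,  53, 186,  67,   7]))
```

View pics/p2.png

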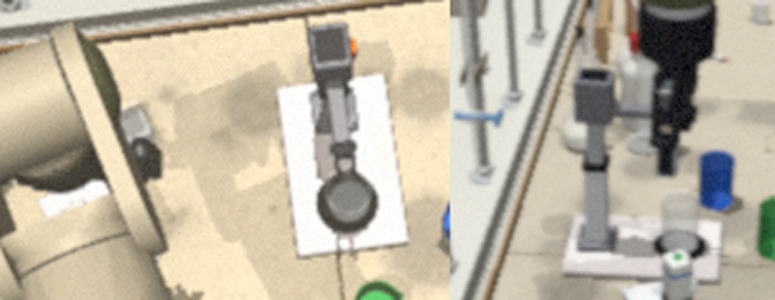

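Head top now reads about 0.26 m and the orange button stands out again (crop 353,46): top hole reached. Refine the clip's position from this view.

```bash
python3 - <<'E'
from h import *
T=np.load("top2.npz");z=cloud("top",T["d"])[...,2];im=T["im"].astype(int)
hb=np.zeros((480,640),bool);hb[185:275,298:335]=1
def rep(m,h,lab):
    k,l,st,c=cv2.connectedComponentsWithStats(m.astype('uint8'));i=1+st[1:,4].argmax()
    v,u=np.where(l==i);X=onz("top",u,v,h)*1000
    print(lab,st[i],X.mean(0).round(1),cv2.minAreaRect(X[:,:2].astype('float32')));return l==i
rep(hb&(abs(z-.26)<.01),.26,"head")
a=rep(hb&(abs(z-.22)<.012),.22,"arm")
for r in range(*[np.where(a.any(1))[0][[0,-1]][0],np.where(a.any(1))[0][-1]+1]):
    u=np.where(a[r])[0];print(r,u[0],u[-1],(onz("top",[u[0]-.5,u[-1]+.5],[r,r],.22)[:,:2]*1000).round(1).tolist(),im[r,u].mean().round())
o=hb.copy();m=o&(im[...,0]-im[...,2]>35);m[225:]=0;m[:,:315]=0;m[:192]=0;print(m.sum());v,u=np.where(m);print((onz("top",u,v,.237+.013)*1000).round(0)[:,:2].tolist())
E
```

```text
head [304 189  19  21 316] [622.8  24.6 260. ] ((622.7653198242188, 22.4725341796875), (44.84573745727539, 49.844032287597656), 89.73613739013672)
arm [306 208  18  45 309] [557.6  25.  220. ] ((554.4254150390625, 28.815521240234375), (38.42890167236328, 113.007568359375), 84.97923278808594)
208 321 321 [[609.2, 6.0], [608.9, 3.5]] 113.0
209 321 321 [[606.6, 6.3], [606.2, 3.8]] 112.0
210 312 321 [[607.0, 29.2], [603.6, 4.2]] 81.0
211 306 320 [[606.5, 44.6], [601.4, 7.0]] 61.0
212 306 320 [[603.9, 44.9], [598.8, 7.4]] 71.0
213 306 317 [[601.3, 45.3], [597.2, 15.2]] 70.0
214 308 317 [[598.0, 40.6], [594.6, 15.6]] 71.0
215 311 317 [[594.3, 33.4], [592.0, 15.9]] 98.0
216 311 317 [[591.7, 33.8], [589.4, 16.3]] 120.0
217 311 317 [[589.1, 34.1], [586.8, 16.6]] 121.0
218 311 317 [[586.6, 34.4], [584.2, 17.0]] 122.0
219 311 318 [[584.0, 34.8], [581.2, 14.8]] 118.0
220 311 318 [[581.4, 35.1], [578.7, 15.2]] 120.0
221 312 318 [[578.4, 33.0], [576.1, 15.5]] 122.0
222 312 318 [[575.9, 33.3], [573.5, 15.9]] 123.0
223 312 318 [[573.3, 33.6], [570.9, 16.2]] 124.0
224 312 318 [[570.7, 34.0], [568.3, 
[... 2238 characters left out ...]
 [630.0, -23.0], [630.0, -26.0], [629.0, -28.0], [629.0, -31.0], [631.0, 4.0], [631.0, 2.0], [630.0, -1.0], [630.0, -3.0], [629.0, -8.0], [629.0, -11.0], [629.0, -13.0], [628.0, -15.0], [628.0, -18.0], [628.0, -20.0], [627.0, -23.0], [627.0, -25.0], [628.0, 5.0], [628.0, 2.0], [628.0, -0.0], [627.0, -3.0], [626.0, -10.0], [626.0, -15.0], [625.0, -20.0], [624.0, -30.0], [626.0, 5.0], [626.0, 2.0], [625.0, -0.0], [624.0, -7.0], [623.0, -15.0], [623.0, -17.0], [623.0, 5.0], [623.0, 3.0], [623.0, 0.0], [621.0, -14.0], [620.0, -19.0], [621.0, 6.0], [620.0, 3.0], [620.0, 1.0], [616.0, -29.0], [618.0, 3.0], [617.0, 1.0], [615.0, -16.0], [615.0, -1.0], [611.0, -26.0], [606.0, -25.0], [598.0, -24.0]]
```

```bash
python3 -m creep '[{"jaw":-1,"travel":[-9,35,0],"roll":0.14},{"jaw":-1,"travel":[-9,35,0],"roll":0.28},{"jaw":-1,"travel":[-9,35,0],"roll":0.42},{"jaw":-1,"travel":[-9,35,0],"roll":0.51},{"jaw":-1,"travel":[-9,35,-40],"roll":0.51},{"jaw":-1,"travel":[-9,35,-80],"roll":0.51},{"jaw":-1,"travel":[-9,35,-110],"roll":0.51},{"jaw":-1,"travel":[-9,35,-128],"roll":0.51},{"jaw":-1,"travel":[-9,35,-128],"roll":0.51},{"jaw":-1,"travel":[-9,35,-128],"roll":0.51}]'
python3 - <<'E'
from h import *
from rig import *
im,d=get_image("side");np.savez("side3.npz",im=im,d=d)
cv2.imwrite("pics/p3.png",cv2.resize(np.clip(im[200:350,250:390,::-1]*1.4,0,255).astype('uint8'),None,fx=3.5,fy=3.5,interpolation=2))
E
```

```text
time_s: 7.9
position: [0.5047, 0.295, 0.3342]
tool_rot: [[-0.917, -0.398, 0.001], [-0.398, 0.917, 0.0], [-0.001, -0.0, -1.0]]
ft_force: [1.4, 0.3, 0.0]
grip_width: 0.0857
gripper_force: 0.0
```

View pics/p3.png

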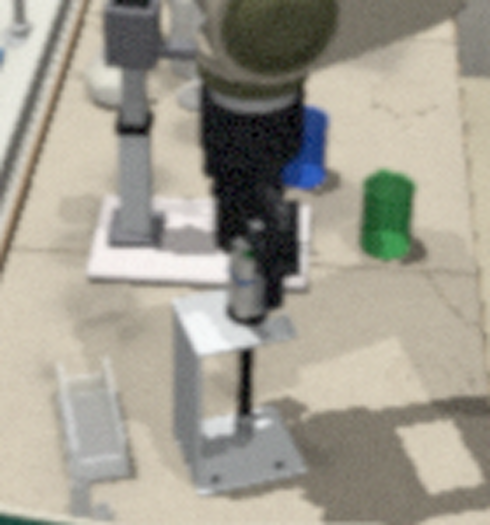

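The open finger stands right of the probe's head (crop 270,260), tips above the plate; the head is between the fingers. Closing.

```bash
python3 -m creep '[{"jaw":-1,"travel":[-1,3,0],"roll":0},{"jaw":1,"travel":[-1,3,0],"roll":0},{"jaw":1,"travel":[-1,3,0],"roll":0},{"jaw":1,"travel":[-1,3,0],"roll":0},{"jaw":1,"travel":[-1,3,0],"roll":0},{"jaw":1,"travel":[-1,3,0],"roll":0},{"jaw":1,"travel":[-1,3,0],"roll":0},{"jaw":1,"travel":[-1,3,0],"roll":0},{"jaw":1,"travel":[-1,3,0],"roll":0}]' 70
```

```text
time_s: 8.85
position: [0.5034, 0.2986, 0.3337]
tool_rot: [[-0.917, -0.399, 0.001], [-0.399, 0.917, 0.0], [-0.001, -0.0, -1.0]]
ft_force: [-0.6, 0.2, 3.3]
grip_width: 0.0252
gripper_force: 68.8
```

```bash
python3 -m creep '[{"jaw":1,"travel":[0,0,7],"roll":0},{"jaw":1,"travel":[0,0,14],"roll":0},{"jaw":1,"travel":[0,0,14],"roll":0},{"jaw":1,"travel":[-14,-6,14],"roll":0},{"jaw":1,"travel":[-28,-12,14],"roll":0},{"jaw":1,"travel":[-42,-17,14],"roll":0},{"jaw":1,"travel":[-56,-23,14],"roll":0},{"jaw":1,"travel":[-74,-31,14],"roll":0},{"jaw":1,"travel":[-74,-31,14],"roll":0}]'
python3 -m creep '[{"jaw":1,"travel":[0,0,45],"roll":0},{"jaw":1,"travel":[0,0,90],"roll":0},{"jaw":1,"travel":[0,-10,95],"roll":0},{"jaw":1,"travel":[0,-10,95],"roll":0}]'
```

```text
time_s: 9.75
position: [0.4278, 0.2672, 0.3475]
tool_rot: [[-0.917, -0.399, -0.001], [-0.399, 0.917, -0.0], [0.001, 0.0, -1.0]]
ft_force: [-0.2, 0.2, -0.6]
grip_width: 0.0254
gripper_force: 68.6
time_s: 10.15
position: [0.4295, 0.2571, 0.4432]
tool_rot: [[-0.917, -0.398, 0.002], [-0.398, 0.917, 0.001], [-0.002, -0.001, -1.0]]
ft_force: [0.3, 0.4, -1.4]
grip_width: 0.0251
gripper_force: 68.9
```

```bash
python3 -m creep '[{"jaw":1,"travel":[6,-45,0],"roll":-0.1},{"jaw":1,"travel":[12,-90,0],"roll":-0.2},{"jaw":1,"travel":[18,-135,0],"roll":-0.3},{"jaw":1,"travel":[25,-180,0],"roll":-0.41},{"jaw":1,"travel":[25,-215,0],"roll":-0.41},{"jaw":1,"travel":[25,-231,0],"roll":-0.41},{"jaw":1,"travel":[25,-231,-15],"roll":-0.41},{"jaw":1,"travel":[25,-231,-25],"roll":-0.41},{"jaw":1,"travel":[25,-231,-25],"roll":-0.41},{"jaw":1,"travel":[25,-231,-25],"roll":-0.41}]'
python3 - <<'E'
from h import *
from rig import *
ims=[]
for n in("top","side"):
    im,d=get_image(n);np.savez(f"{n}4.npz",im=im,d=d);ims.append(im)
cv2.imwrite("pics/p4.png",cv2.resize(np.clip(np.hstack([ims[0][180:300,240:380,::-1],ims[1][180:300,250:390,::-1]])*1.4,0,255).astype('uint8'),None,fx=2.8,fy=2.8,interpolation=2))
E
```

```text
time_s: 11.15
position: [0.4545, 0.027, 0.417]
tool_rot: [[-1.0, -0.001, -0.001], [-0.001, 1.0, 0.0], [0.001, 0.0, -1.0]]
ft_force: [0.4, -0.2, -0.7]
grip_width: 0.0251
gripper_force: 69.2
```

View pics/p4.png

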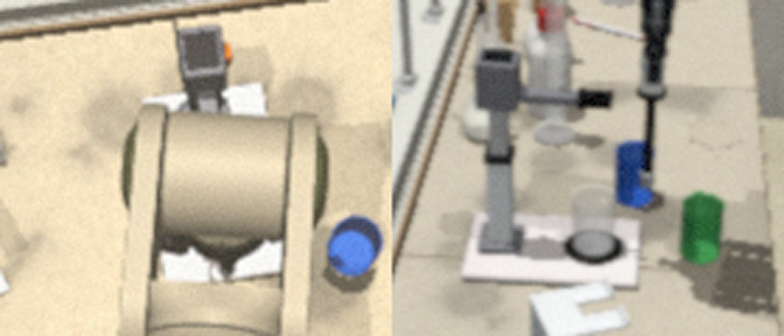

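```bash
python3 -m creep '[{"jaw":1,"travel":[0,-1.5,-1],"roll":0},{"jaw":1,"travel":[15,-1.5,-1],"roll":0},{"jaw":1,"travel":[30,-1.5,-1],"roll":0},{"jaw":1,"travel":[38,-1.5,-1],"roll":0},{"jaw":1,"travel":[38,-1.5,-1],"roll":0}]' 100
python3 -m creep '[{"jaw":1,"travel":[2,0,0],"roll":0},{"jaw":1,"travel":[4,0,0],"roll":0},{"jaw":1,"travel":[6,0,0],"roll":0},{"jaw":1,"travel":[6,0,0],"roll":0}]'
```

```text
time_s: 11.75
position: [0.4928, 0.0251, 0.4162]
tool_rot: [[-1.0, -0.0, -0.0], [-0.0, 1.0, -0.0], [0.0, -0.0, -1.0]]
ft_force: [0.1, -0.4, -1.5]
grip_width: 0.0248
gripper_force: 99.5
time_s: 12.15
position: [0.4983, 0.0251, 0.4165]
tool_rot: [[-1.0, -0.0, 0.0], [-0.0, 1.0, -0.0], [-0.0, -0.0, -1.0]]
ft_force: [-0.1, -0.2, -0.7]
grip_width: 0.0245
gripper_force: 99.5
```

```bash
for i in 1 2; do python3 -m creep '[{"jaw":1,"travel":[1,0,0],"roll":0},{"jaw":1,"travel":[2,0,0],"roll":0},{"jaw":1,"travel":[2,0,0],"roll":0}]'|egrep 'pos|ft'; done
```

```text
position: [0.5004, 0.0251, 0.4164]
ft_force: [0.3, -0.7, -1.3]
position: [0.5021, 0.0253, 0.4162]
ft_force: [-4.2, 2.4, -0.8]
```

```bash
for i in 1 2; do python3 -m creep '[{"jaw":1,"travel":[1,0,0],"roll":0},{"jaw":1,"travel":[2,0,0],"roll":0},{"jaw":1,"travel":[2,0,0],"roll":0}]'|egrep 'pos|ft'; done
```

```text
position: [0.5036, 0.0254, 0.4159]
ft_force: [-8.3, 2.0, -0.4]
position: [0.5052, 0.0254, 0.4156]
ft_force: [-11.3, 2.2, 0.9]
```

```bash
for i in 1 2 3; do python3 -m creep '[{"jaw":1,"travel":[1,0,0],"roll":0},{"jaw":1,"travel":[2,0,0],"roll":0},{"jaw":1,"travel":[2,0,0],"roll":0}]'|egrep 'pos|ft|rot'; done
```

```text
position: [0.5075, 0.0253, 0.4155]
tool_rot: [[-1.0, -0.0, -0.006], [-0.0, 1.0, 0.001], [0.006, 0.001, -1.0]]
ft_force: [-7.5, 1.0, -1.6]
position: [0.5104, 0.0252, 0.4163]
tool_rot: [[-1.0, -0.0, 0.0], [-0.0, 1.0, 0.0], [-0.0, 0.0, -1.0]]
ft_force: [-0.1, 2.3, -2.7]
position: [0.5126, 0.0251, 0.4167]
tool_rot: [[-1.0, -0.0, 0.001], [-0.0, 1.0, -0.0], [-0.001, -0.0, -1.0]]
ft_force: [1.9, 2.3, -1.0]
```

```bash
for i in 1 2; do python3 -m creep '[{"jaw":1,"travel":[0.6,0,0],"roll":0},{"jaw":1,"travel":[0.6,0,0],"roll":0}]'|egrep 'pos|ft'; done
```

```text
position: [0.513, 0.0251, 0.4166]
ft_force: [-0.0, 2.6, 0.2]
position: [0.5135, 0.0251, 0.4164]
ft_force: [-1.0, 2.0, 0.5]
```

```bash
for i in 1 2 3; do python3 -m creep '[{"jaw":1,"travel":[0,0,-1],"roll":0},{"jaw":1,"travel":[0,0,-1],"roll":0}]'|egrep 'pos|ft'; done
```

```text
position: [0.5136, 0.0251, 0.4154]
ft_force: [-0.5, 2.9, -0.2]
position: [0.5136, 0.0251, 0.4143]
ft_force: [0.2, 3.2, -0.4]
position: [0.5136, 0.0251, 0.4133]
ft_force: [1.6, 3.3, -0.7]
```

```bash
for i in 1 2; do python3 -m creep '[{"jaw":1,"travel":[0,0,-1],"roll":0},{"jaw":1,"travel":[0,0,-1],"roll":0}]'|egrep 'pos|ft'; done
python3 - <<'E'
from h import *
from rig import *
im,d=get_image("side")
cv2.imwrite("pics/p5.png",cv2.resize(np.clip(im[180:280,270:370,::-1]*1.4,0,255).astype('uint8'),None,fx=5,fy=5,interpolation=2))
E
```

```text
position: [0.5136, 0.0251, 0.4124]
ft_force: [0.7, 3.0, -0.1]
position: [0.5135, 0.0251, 0.4119]
ft_force: [0.0, 1.9, 4.3]
```

View pics/p5.png

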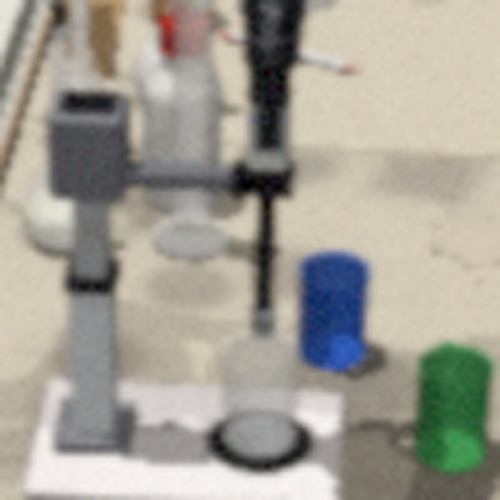

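The probe's flange sits on the clip (crop 265,180), its stem upright over the beaker, with 4 N contact. Release and back off upward.

```bash
python3 -m creep '[{"jaw":0.3,"travel":[0,0,1],"roll":0},{"jaw":0,"travel":[0,0,1],"roll":0},{"jaw":-1,"travel":[0,0,1],"roll":0},{"jaw":-1,"travel":[0,0,1],"roll":0},{"jaw":-1,"travel":[0,0,1],"roll":0},{"jaw":-1,"travel":[0,0,30],"roll":0},{"jaw":-1,"travel":[0,0,70],"roll":0},{"jaw":-1,"travel":[0,0,100],"roll":0},{"jaw":-1,"travel":[0,50,100],"roll":0},{"jaw":-1,"travel":[0,100,100],"roll":0},{"jaw":-1,"travel":[0,150,100],"roll":0},{"jaw":-1,"travel":[0,200,100],"roll":0}]'
python3 - <<'E'
from h import *
from rig import *
im,d=get_image("top");np.savez("top6.npz",im=im,d=d);z=cloud("top",d)[...,2];i=im.astype(int)
b=np.zeros(z.shape,bool);b[225:275,295:340]=1
for lab,m,h in(("dot",b&(i[...,1]-i[...,0]>15),.275),("headtop",b&(abs(z-.275)<.012),.275)):
    v,u=np.where(m);print(lab,m.sum(),onz("top",u,v,h).mean(0).round(4) if m.any() else '',np.median(z[m]))
v,u=np.where(b&(abs(z-.275)<.012));print(cv2.minAreaRect((onz("top",u,v,.275)[:,:2]*1000).astype('float32')))
E
```

```text
time_s: 16.9
position: [0.5131, 0.227, 0.5115]
tool_rot: [[-1.0, 0.0, 0.0], [0.0, 1.0, -0.0], [-0.0, -0.0, -1.0]]
ft_force: [0.2, -0.8, -0.4]
grip_width: 0.0853
gripper_force: 0.0
dot 23 [0.516  0.0255 0.275 ] 0.27312710479936775
headtop 118 [0.5128 0.0246 0.275 ] 0.2717422770334895
((511.9775390625, 24.85867691040039), (23.838972091674805, 29.313594818115234), 82.51007080078125)
```

```bash
python3 -m creep '[{"jaw":-1,"travel":[50,0,0],"roll":0},{"jaw":-1,"travel":[109,-40,0],"roll":0},{"jaw":-1,"travel":[109,-80,0],"roll":0},{"jaw":-1,"travel":[109,-120,0],"roll":0},{"jaw":-1,"travel":[109,-160,0],"roll":0},{"jaw":-1,"travel":[109,-200,0],"roll":0},{"jaw":-1,"travel":[109,-200,0],"roll":0},{"jaw":-1,"travel":[109,-200,-40],"roll":0},{"jaw":-1,"travel":[109,-200,-80],"roll":0},{"jaw":-1,"travel":[109,-200,-110],"roll":0},{"jaw":-1,"travel":[109,-200,-119],"roll":0},{"jaw":-1,"travel":[109,-200,-119],"roll":0}]' 45
```

```text
time_s: 18.15
position: [0.6227, 0.0255, 0.3919]
tool_rot: [[-1.0, -0.001, -0.002], [-0.001, 1.0, 0.0], [0.002, 0.0, -1.0]]
ft_force: [-0.2, -0.1, 0.5]
grip_width: 0.0855
gripper_force: 0.0
```

```bash
python3 -m creep '[{"jaw":1,"travel":[0,0,0],"roll":0},{"jaw":1,"travel":[0,0,0],"roll":0},{"jaw":1,"travel":[0,0,0],"roll":0},{"jaw":1,"travel":[0,0,0],"roll":0},{"jaw":1,"travel":[0,0,0],"roll":0},{"jaw":1,"travel":[0,0,0],"roll":0}]' 45
python3 -m creep '[{"jaw":1,"travel":[0,0,-5],"roll":0},{"jaw":1,"travel":[0,0,-10],"roll":0},{"jaw":1,"travel":[0,0,-10],"roll":0}]'
```

```text
time_s: 18.75
position: [0.6226, 0.026, 0.3933]
tool_rot: [[-1.0, -0.001, 0.002], [-0.001, 1.0, 0.001], [-0.002, 0.001, -1.0]]
ft_force: [1.8, 5.7, 0.8]
grip_width: 0.0397
gripper_force: 52.5
time_s: 19.05
position: [0.6227, 0.026, 0.3825]
tool_rot: [[-1.0, -0.001, 0.002], [-0.001, 1.0, 0.001], [-0.002, 0.001, -1.0]]
ft_force: [3.6, 6.3, -4.2]
grip_width: 0.0393
gripper_force: 52.0
```

```bash
python3 -m creep '[{"jaw":1,"travel":[0,0,-8],"roll":0},{"jaw":1,"travel":[0,0,-16],"roll":0},{"jaw":1,"travel":[0,0,-24],"roll":0},{"jaw":1,"travel":[0,0,-32],"roll":0},{"jaw":1,"travel":[0,0,-40],"roll":0},{"jaw":1,"travel":[0,0,-44],"roll":0},{"jaw":1,"travel":[0,0,-46],"roll":0},{"jaw":1,"travel":[0,0,-46],"roll":0}]'
for i in 1 2 3; do python3 -m creep '[{"jaw":1,"travel":[0,0,-1],"roll":0},{"jaw":1,"travel":[0,0,-1],"roll":0}]'|egrep 'pos|ft'; done
```

```text
time_s: 19.85
position: [0.6227, 0.026, 0.3367]
tool_rot: [[-1.0, -0.001, 0.002], [-0.001, 1.0, 0.001], [-0.002, 0.001, -1.0]]
ft_force: [3.0, 6.6, -1.3]
grip_width: 0.0397
gripper_force: 52.2
position: [0.6226, 0.026, 0.3361]
ft_force: [1.1, 6.6, -1.2]
position: [0.6225, 0.0261, 0.3361]
ft_force: [-0.5, 5.8, 6.4]
position: [0.6224, 0.0261, 0.3361]
ft_force: [-3.4, 5.7, 10.8]
```

```bash
for i in 1; do python3 -m creep '[{"jaw":1,"travel":[0,0,-1],"roll":0},{"jaw":1,"travel":[0,0,-1],"roll":0}]'|egrep 'pos|ft'; done; python3 - <<'E'
from h import *
from rig import *
im,d=get_image("side");np.savez("side7.npz",im=im,d=d)
for k,(I,D) in {"found":(np.load("side0.npz")["im"],np.load("side0.npz")["d"]),"now":(im,d)}.items():
    Q=cloud("side",D);x,y,z=Q[...,0],Q[...,1],Q[...,2]
    m=(abs(y-.035)<.02)&(x>.54)&(x<.59)&(z>.1)
    print(k,"arm z top/median",np.percentile(z[m],[50,90]).round(4),m.sum())
    i=I.astype(int);g=(i[...,1]-i[...,0]>15)&(z>.18)&(abs(y-.025)<.04);print(" dot",Q[g].mean(0).round(4),g.sum())
    b=np.zeros(z.shape,bool);b[:,:]=(abs(x-.515)<.03)&(abs(y-.03)<.04)&(z>.05)&(z<.1);print(" beaker",np.percentile(z[b],[5,95]).round(3),x[b].mean().round(4))
v=cv2.resize(np.clip(im[200:300,250:370,::-1]*1.4,0,255).astype('uint8'),None,fx=5,fy=5,interpolation=2);cv2.imwrite("pics/p7.png",v)
E
```

```text
position: [0.6223, 0.0262, 0.336]
ft_force: [-3.8, 7.4, 17.3]
found arm z top/median [0.1571 0.1597] 91
 dot [0.8896 0.0329 0.3134] 27
 beaker [0.052 0.083] 0.5145
now arm z top/median [0.1597 0.3395] 160
 dot [0.8277 0.0293 0.3233] 23
 beaker [0.054 0.087] 0.5144
```

```bash
python3 - <<'E'
from h import *
for k in("side0","side7"):
    D=np.load(k+".npz");Q=cloud("side",D["d"]);x,y,z=Q[...,0],Q[...,1],Q[...,2]
    m=(abs(y-.035)<.02)&(x>.54)&(x<.58)&(z>.1)&(z<.2);v,u=np.where(m)
    print(k,"arm z",np.percentile(z[m],[10,50,90]).round(4),m.sum(),"row",v.mean().round(2),"u",u.mean().round(2))
    c=(abs(y-.03)<.02)&(abs(x-.515)<.02)&(z>.13)&(z<.24);print(" clip/probe z max",np.percentile(z[c],[5,50,98]).round(4))
E
```

```text
side0 arm z [0.1503 0.1571 0.1594] 71 row 230.7 u 307.0
 clip/probe z max [0.1472 0.1559 0.1627]
side7 arm z [0.1492 0.1558 0.1596] 68 row 231.0 u 307.16
 clip/probe z max [0.1448 0.1762 0.2151]
```

```bash
python3 -m creep '[{"jaw":1,"travel":[0,0,3],"roll":0},{"jaw":1,"travel":[0,0,3],"roll":0}]'|egrep 'pos|ft';python3 -m creep '[{"jaw":1,"travel":[0,0,1],"roll":0},{"jaw":1,"travel":[0,0,1],"roll":0}]'|egrep 'pos|ft'
```

```text
position: [0.6226, 0.026, 0.3363]
ft_force: [1.3, 6.4, 0.7]
position: [0.6227, 0.026, 0.3364]
ft_force: [3.6, 6.6, -5.2]
```

```bash
python3 -m creep '[{"jaw":1,"travel":[0,0,0.6],"roll":0},{"jaw":1,"travel":[0,0,0.6],"roll":0}]'|egrep 'pos|ft'; python3 -m creep '[{"jaw":0.2,"travel":[0,0,0],"roll":0},{"jaw":-0.2,"travel":[0,0,0],"roll":0},{"jaw":-1,"travel":[0,0,0],"roll":0},{"jaw":-1,"travel":[0,0,0],"roll":0},{"jaw":-1,"travel":[0,0,0],"roll":0},{"jaw":-1,"travel":[0,0,0],"roll":0},{"jaw":-1,"travel":[0,0,50],"roll":0},{"jaw":-1,"travel":[0,0,95],"roll":0},{"jaw":-1,"travel":[0,50,95],"roll":0},{"jaw":-1,"travel":[0,100,95],"roll":0},{"jaw":-1,"travel":[-40,150,95],"roll":0},{"jaw":-1,"travel":[-80,200,95],"roll":0}]'
python3 -m creep '[{"jaw":-1,"travel":[-50,30,0],"roll":0},{"jaw":-1,"travel":[-90,60,0],"roll":0},{"jaw":-1,"travel":[-120,90,0],"roll":0},{"jaw":-1,"travel":[-120,90,0],"roll":0}]'
python3 - <<'E'
from h import *
from rig import *
ims=[]
for n in("top","side"):
    im,d=get_image(n);np.savez(f"{n}8.npz",im=im,d=d);ims.append(im)
cv2.imwrite("pics/p8.png",cv2.resize(np.clip(np.hstack([ims[0][180:290,290:390,::-1],ims[1][190:300,260:360,::-1]])*1.4,0,255).astype('uint8'),None,fx=4,fy=4,interpolation=2))
for f in("top0","top8"):
    D=np.load(f+".npz");i=D["im"].astype(int);z=cloud("top",D["d"])[...,2]
    h=np.zeros(z.shape,bool);h[195:222,300:326]=1
    o=h&(i[...,0]-i[...,2]>40)&(np.arange(640)>318)&(np.arange(480)[:,None]>200);m=h&(abs(z-.2)<.012);v,u=np.where(m);print(f,"headtop",u.mean().round(2),v.mean().round(2),np.median(z[m]),"orange px",o.sum(),np.argwhere(o).mean(0))
E
```

```text
position: [0.6228, 0.026, 0.3365]
ft_force: [4.3, 6.3, -7.6]
time_s: 22.5
position: [0.5592, 0.2047, 0.4315]
tool_rot: [[-1.0, -0.0, -0.0], [-0.0, 1.0, 0.0], [0.0, 0.0, -1.0]]
ft_force: [1.0, 1.3, -0.5]
grip_width: 0.0854
gripper_force: 0.0
time_s: 22.9
position: [0.436, 0.296, 0.4329]
tool_rot: [[-1.0, -0.006, 0.0], [-0.006, 1.0, 0.001], [-0.0, 0.001, -1.0]]
ft_force: [0.6, -0.2, 1.0]
grip_width: 0.0854
gripper_force: 0.0
top0 headtop 312.83 206.26 0.20031330580964046 orange px 18 [204.88888889 321.05555556]
top8 headtop 312.72 206.24 0.1996981810821099 orange px 18 [204.88888889 321.05555556]
```

View pics/p8.png

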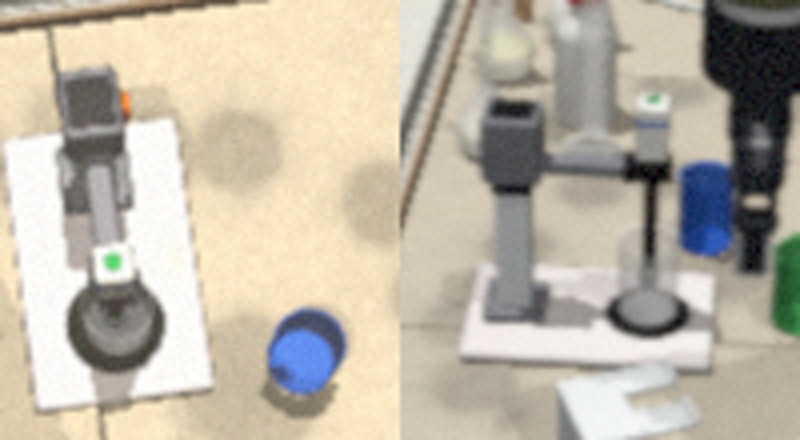

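The probe hangs upright in the clip with its stem in the beaker (crop 650,230). The button is out exactly as found (same 18 px, same centroid), and the head is back at 0.200 m. Handing in.

```bash
python3 -c "
from rig import close_job;print(close_job())"
```

```text
the job is handed in; nothing more can be done
None
```

The job is done and handed in at about 23 s of the 64 s limit: the head was raised and latched at the top hole, the probe was snapped home in the clip, and the head was lowered and latched at the lowest hole with the probe hanging in the standing beaker.

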